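# Calibration shot: lean the target, drop the stand's leg, hold the camera frame upright

### The arm

A 7-joint arm with a two-finger parallel gripper is mounted at the origin on the work surface. World frame = base frame: x ahead of the robot, y to its left, z up, the work surface at z = 0. Lengths are in m, angles in rad, forces in N, time in s.
With the tool pointing down it reaches from about 0.4 to 0.85 m from the base axis. Payload 10.4 kg.
Tool frame: the origin (TCP) lies midway between the tips of the shut fingers; the grasp point (between the pads) lies 19 mm behind it (r.grasp_offset is the distance from the TCP to the grasp point, in m); x points along the fingers, y is the direction in which the jaws open and shut, and the axes are right-handed (so a half turn about x gives the same grasp; the last joint's range is limited). The gripper opens to 87 mm and grips with 3 to 60 N. Pads are 19 mm wide; open, the fingers measure 117 mm over their backs; the gripper's body (75 mm by 190 mm) begins 51 mm behind the grasp point.
Start: joints at [1.221, 0.332, -0.065, 1.46, 0.022, 1.35, -0.088], TCP at [0.201, -0.592, 0.223] pointing down, gripper open.
Joint ranges: [-2.6, 2.6], [-0.5, 2.12], [-1.47, 1.34], [0.16, 2.42], [-1.27, 4.41], [0.06, 2.06], [-2.6, 2.6]. Speed limits (rad/s): [2.22, 2.22, 2.79, 2.79, 3.14, 3.14, 3.14].

### API

Orientations are given as a unit quaternion [x, y, z, w].
In Python, from bench import r, vision, close_job gives the robot as it stands. The module is installed in compiled form; this text tells all that it offers.
- The arm moves only by the shell command python3 -m pendant 'ROWS' [OPENING] [FORCE]. ROWS is text: rows parted by semicolons, each of 6 numbers parted by spaces: the shift along the tool's x, y, z in units of 0.25 m (1.0 is 0.25 m), then the turn, a rotation vector about the tool's x, y, z in units of 1.5 rad (1.0 is 1.5 rad). A call has 1 to 8 rows; each row is the pose to reach, as a shift and turn from the pose commanded when the call began, along the tool's axes at that moment; what a row does not reach only later rows make up. A row lasts 1/10 s, in which the tool goes at most 50 mm and 8.59 degrees, less where a joint would pass 70% of its speed; a pose out of reach is approached as far as the arm can. A call with a number of a shift or a turn outside -1 to 1 is refused whole. A call with a gripper value outside its range is refused whole. OPENING is the gripper command: -1 is shut, 1 is fully open, values between are in proportion, set as the call begins (- or left out, the last holds). The fingers move at their own pace and stop on an object; FORCE is the grip in N (left out, the last holds). Time passes only in rows, so rows that repeat a pose let the fingers close. It gives the time, the measured TCP pose, the force and the opening at its end, in the units of the state.
- r.read_state(): the state, without advancing time (a new reading comes with each control period).
- vision.camera(name): name is "side" or "top"; returns (picture, depth): 480x640x3 uint8, blue, green, red; 480x640 float32, m along the optical axis (not along the pixel's ray), 0 where there is no reading.
- vision.get_calibration(name): a dict with "camera_matrix" (3x3 intrinsics, pixels), "rvec" (rotation vector, rad) and "tvec" (3), from world to camera coordinates, as OpenCV has them. Camera axes: x right, y down, z forward; pixel columns grow to the right and rows downward; lengths in m; the calibration is good to about 2 mm. A picture is of the moment at which its call begins. get_calibration takes no time and is no camera call.
- close_job(): hands the job in, once; it reports no verdict.
The state is a dict: "time": time; "joint_positions": joint angles; "joint_vel": joint speeds; "joint_torque": joint torques, N m; "ee_pos": TCP position; "eef_rot": TCP orientation; "ft_force": force on the tool from outside, world axes, zero at the start; "torque": the same for the moment, N m; "width": finger opening in m.
Only numpy, scipy, OpenCV 4.12 (cv2) and the standard library are available. Lean on these libraries where they do the work, as an engineer would, in place of code of your own. Each camera call takes 0.05 s, during which the arm holds its last target. There are 200 camera calls.

### The job

Set up a calibration shot. Take the tall white dotted target plate out of the rack and lean it, slanting back, against the upright face of the green angle plate that looks towards the camera stand: dotted side still towards the camera stand, lower edge on the table about 25 mm out from that face, and let go of it. Then flip the stand's orange leg over the top and fully down to its stop, and last take the tipped-back camera frame by its blue top bar, raise it fully upright and finish while still holding it there, because it tips back by itself; leave the target leaning and do not disturb the other things on the table.

Things in the scene. Friction and masses are not known exactly. Their poses are not given: they have to be found in the camera images.
- target: calibration target, loose, 0.3 to 0.5 kg: flat plate 110 mm wide (x), 10 mm thick (y), 160 mm tall (z), white with black dots on its -y side, grey behind. Origin: centre of its lower edge. Starts upright in one of the rack's three slots, dots towards the camera stand, top free above all near it: pinch it across its thickness from above and draw it straight up
- rack: blue and grey plate rack, fixed, 120 x 126 mm, 45 mm high; three slots along its x axis at y = -40, 0 and +40 mm, each 13 mm wide, slot floor 10 mm above the table, slot walls 35 mm high above that floor. Origin on the table at its centre
- angle_plate: green angle plate, fixed: upright 140 mm wide (x), 14 mm thick, 80 mm high, with a 60 mm deep foot and low gussets behind it (+y). Origin on the table, in the middle of the upright's front face; that face looks along its own -y, towards the camera stand, with clear table before it
- stand: camera stand, fixed: dark steel base 110 (x) x 130 (y) mm, 14 mm high, hinge cheeks, and two rubber-tipped posts 86 mm high behind (-y) that the tipped frame rests on. Origin on the table below the hinge, which runs along its x axis, 30 mm above the table. It carries frame and leg. Its +y side looks towards the angle plate
- frame (a joint): tipping of the camera frame about the hinge, rad: 0 upright, positive tipped back to the stand's -y; stops at 0.6 (starts within 0.05 of it) and at -0.03, just past upright. 0.8 kg, turns freely; the camera sits behind the hinge line, so from upright it tips back by itself (about 1 N at the bar holds it)
- frame_bar (a point): centre of the frame's blue round top bar, 14 mm thick, 90 mm long along the stand's x (82 mm free between two flat struts ending 2 mm above the bar); 180 mm from the hinge axis, straight above it when upright. The camera head's top lies 74 mm below the bar, behind it (-y). Axes are the frame's: x along the bar, z up the struts
- leg (a joint): swing of the orange leg on the frame, rad: 0 stowed, pointing up along the frame past its top bar (starts at 0); grows as it swings over the top to the stand's +y and down; stop at 2.79, fully down, the foot touching the table once the frame is upright. 0.12 kg, light: past the vertical it falls by itself to the stop, before that it falls back
- leg_hub (a point): pivot of the leg outside the frame, 70 mm along the stand's +x from the frame's middle, 100 mm from the hinge axis up the frame; the leg is a 10 x 10 mm bar, 16 mm clear of the strut beside it
- leg_foot (a point): centre of the black rubber ball foot, 18 mm across, at the free end of the leg, 129 mm from leg_hub
- blank_dark: short bare plate, dark steel, 110 x 10 x 80 mm, stands in another slot of the rack; bystander; origin centre of lower edge
- blank_brass: short bare plate, brass, 110 x 10 x 80 mm, stands in another slot of the rack; bystander; origin centre of lower edge
- ring_gauge: steel ring 70 mm across, 22 mm high, lying flat; bystander; origin centre of its underside
- setting_cylinder: upright steel cylinder 36 mm across, 70 mm high; bystander; origin centre of its underside
- cleaner: blue bottle 52 mm across, 130 mm high; bystander; origin centre of its underside
- screwdriver: screwdriver lying on the table; bystander
- spanner: steel spanner lying on the table; bystander
There are look-alikes about, which are no part of the job. Leave any red look-alike of the target alone. There is more than one size of the angle_plate; the one meant has the size given above.

How it is judged:
By the outcome, as a careful person would: the job done as asked, in the order asked, and still so for the second after the job is handed in, while the arm keeps its last pose, push and grip.
It also fails if it takes over 61 s, if anything falls off the work surface, if the arm or the gripper's body presses on something with over 40 N, if the wrist force passes 120 N, or if a joint passes its speed limit or range.

## Working session

There is one attempt and no reset: what is moved stays moved. The work goes in short steps, Python scripts to look and compute and a shell command to move; the robot and the scene stay as the last step left them, time stands still between calls to the robot, and variables do not carry over. Pictures are saved under pics/ and viewed, about 8 in all and at most 12, crops included, and the job is handed in when it is done.

```bash
mkdir -p pics
cat > h.py <<'E'
import numpy as np, cv2
from scipy.spatial.transform import Rotation as R
from bench import r, vision, close_job
def cam(n):
    p,d=vision.camera(n); c=vision.get_calibration(n)
    return p,d,np.array(c["camera_matrix"],float),cv2.Rodrigues(np.array(c["rvec"],float))[0],np.array(c["tvec"],float).reshape(3)
def cloud(d,K,M,t):
    v,u=np.mgrid[:480,:640]
    P=np.stack([(u-K[0,2])/K[0,0]*d,(v-K[1,2])/K[1,1]*d,d],-1)
    W=(P-t)@M; W[d<=0]=np.nan
    return W
def ray(u,v,z,K,M,t):
    o=-M.T@t; g=M.T@np.array([(u-K[0,2])/K[0,0],(v-K[1,2])/K[1,1],1]); return o+g*(z-o[2])/g[2]
def proj(p,K,M,t):
    q=M@np.array(p)+t; return K[:2,:2]@(q[:2]/q[2])+K[:2,2]
def save(tag):
    for n in("side","top"):
        p,d,K,M,t=cam(n); cv2.imwrite(f"pics/{tag}_{n}.png",p); np.savez(f"{tag}_{n}.npz",p=p,d=d,K=K,M=M,t=t)
def load(f):
    z=np.load(f+".npz"); return [z[k] for k in("p","d","K","M","t")]
def state():
    s=r.read_state(); q=R.from_quat(s["eef_rot"]); return s,q
def plan(pos,quat):
    "shift/turn (move units) from present pose to the goal TCP pose"
    s,q=state(); g=R.from_quat(quat)
    return np.round(q.inv().apply(np.array(pos)-s["ee_pos"])/.25,3), np.round((q.inv()*g).as_rotvec()/1.5,3)
E
python3 - <<'E'
from h import *
save("a")
for n in("side","top"):
    p,d,K,M,t=load("a_"+n); print(n,-M.T@t,M[2],K[0,0])
s=r.read_state(); print(s, r.grasp_offset); print(R.from_quat(s["eef_rot"]).as_matrix().round(3))
E
```

```text
side [-0.16952731  0.64864701  0.72890971] [ 0.61666012 -0.5612248  -0.55204802] 462.5661028600326
top [0.34680247 0.05816503 1.24635526] [ 0.12330512 -0.003395   -0.992363  ] 451.04488041586717
{'time': 0.1, 'joint_positions': array([ 1.2214304 ,  0.33280219, -0.06472662,  1.46085748,  0.02157776,
        1.34987867, -0.08852968]), 'joint_vel': array([-0.00111132,  0.00038657, -0.00111948, -0.00251424,  0.00043309,
       -0.00070951,  0.00111244]), 'joint_torque': array([ 1.74444911e-03, -6.24543142e+01,  2.50221690e-02, -3.90719211e+01,
       -6.13156054e-02,  3.65367474e-02,  2.17950458e-05]), 'ee_pos': array([ 0.20052365, -0.59159859,  0.22183753]), 'eef_rot': array([-0.69760844, -0.11545429,  0.69777017, -0.1145843 ]), 'ft_force': array([ 0.03956162,  0.86187379, -0.52254644]), 'torque': array([-0.02379233,  0.05441135, -0.04896599]), 'width': 0.08692338967000676} 0.0187
[[-0.     0.321 -0.947]
 [ 0.001 -0.947 -0.321]
 [-1.    -0.001  0.   ]]
```

View pics/a_top.png

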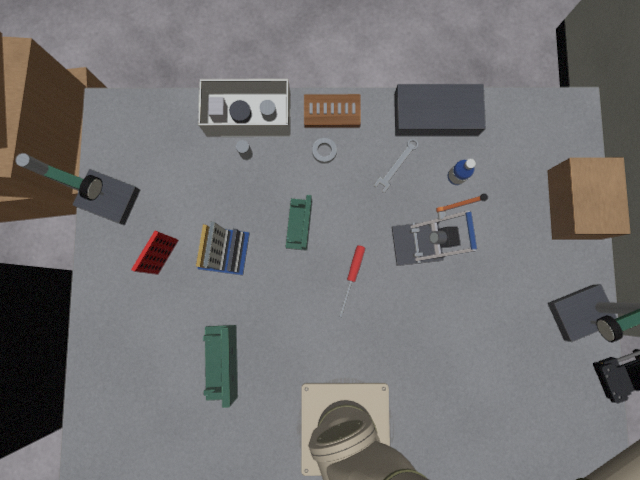

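View pics/a_side.png

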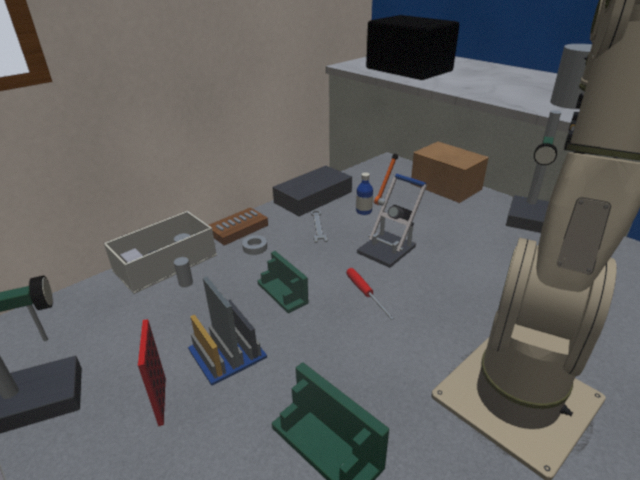

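Run:
```python
from h import *
p,d,K,M,t=load("a_top"); W=cloud(d,K,M,t); hsv=cv2.cvtColor(p,cv2.COLOR_BGR2HSV)
def rect(m,name):
    q=W[m]; q=q[~np.isnan(q).any(1)]; rc=cv2.minAreaRect(q[:,:2].astype(np.float32)); print(name,len(q),"z",np.percentile(q[:,2],[5,50,95]).round(3),np.array(rc[0]).round(4),np.array(rc[1]).round(4),round(rc[2],1))
def box(u0,v0,u1,v1):
    m=np.zeros((480,640),bool); m[v0:v1,u0:u1]=1; return m
H,S,V=[hsv[...,i] for i in range(3)]; z=W[...,2]
g=(H>60)&(H<90)&(S>60)
for b,n in((box(280,185,320,260),"A"),(box(195,315,245,415),"B")):
    zz=np.nanpercentile(z[g&b],99); print(n,"zmax",zz); rect(g&b&(z>zz-.012),n+" top"); rect(g&b,n+" all")
rk=box(185,210,255,280)
rect(rk&(z>.14),"target top"); rect(rk&(z>.155),"target top2"); rect(rk&(z<.06)&(z>.02)&(H>100)&(S>120),"rack blue")
st=box(385,185,495,270)
bl=(H>100)&(H<125)&(S>130)&st
rect(bl&(z>.1),"bar"); og=(H>3)&(H<18)&(S>150)&st; rect(og,"leg"); 
rect(st&(z>.008)&(z<.02),"base")
print(W[og][np.argsort(W[og][:,2])][::12].round(3))
c=cv2.resize(p[200:285,125:320],None,fx=4,fy=4,interpolation=2); c2=cv2.resize(p[180:280,380:500],None,fx=2.5,fy=2.5,interpolation=2)
o=np.zeros((600,780,3),np.uint8); o[:c.shape[0]]=c; o[340:590,:300]=c2
sd=cv2.imread("pics/a_side.png"); c3=cv2.resize(sd[270:400,130:290],None,fx=1.9,fy=1.9,interpolation=2); o[345:345+c3.shape[0],320:320+c3.shape[1]]=c3
cv2.imwrite("pics/b.png",o)
```

```text
A zmax 0.0833017656724218
A top 281 z [0.074 0.079 0.083] [0.5423 0.1072] [0.0304 0.1386] 83.3
A all 995 z [0.01  0.016 0.081] [0.544  0.1218] [0.0596 0.139 ] 83.8
B zmax 0.11336563564980337
B top 610 z [0.106 0.109 0.113] [0.1737 0.2962] [0.1875 0.0226] 3.4
B all 1772 z [0.016 0.024 0.112] [0.1723 0.327 ] [0.1895 0.0829] 2.8
target top 331 z [0.145 0.168 0.172] [0.4705 0.3293] [0.0128 0.1096] 82.7
target top2 262 z [0.157 0.168 0.173] [0.4702 0.3293] [0.0128 0.1085] 82.7Traceback (most recent call last):
  File "<stdin>", line 12, in <module>
  File "<stdin>", line 4, in rect
    return _quantile_unchecked(
        a, q, axis, out, overwrite_input, method, keepdims, weights)
    return _ureduce(a,
                    func=_quantile_ureduce_func,
    ...<5 lines>...
                    overwrite_input=overwrite_input,
                    method=method)
    r = func(a, **kwargs)
    result = _quantile(arr,
                       quantiles=q,
    ...<2 lines>...
                       out=out,
                       weights=wgt)
    slices_having_nans = np.isnan(arr[-1, ...])
                                  ~~~^^^^^^^^^
IndexError: index -1 is out of bounds for axis 0 with size 0
```

```bash
cat > m.py <<'E'
from h import *
p,d,K,M,t=load("a_top"); W=cloud(d,K,M,t); hsv=cv2.cvtColor(p,cv2.COLOR_BGR2HSV)
def rect(m,name):
    q=W[m]; q=q[~np.isnan(q).any(1)]
    if len(q)<4: print(name,"none"); return
    rc=cv2.minAreaRect(q[:,:2].astype(np.float32)); print(name,len(q),"z",np.percentile(q[:,2],[5,50,95]).round(3),np.array(rc[0]).round(4),np.array(rc[1]).round(4),round(rc[2],1))
def box(u0,v0,u1,v1):
    m=np.zeros((480,640),bool); m[v0:v1,u0:u1]=1; return m
H,S,V=[hsv[...,i] for i in range(3)]; z=W[...,2]
E
python3 - <<'E'
from m import *
g=(H>60)&(H<90)&(S>60)&box(280,185,320,260)
# angle plate axes: x-axis direction from long side
a=np.radians(-6.5); 
q=W[g&(z>.072)]
rel=q[:,:2]-[.5423,.1072]
for deg in(-8,-7,-6.5,-6,-5):
    a=np.radians(deg); n=np.array([-np.sin(a),np.cos(a)]); s=rel@n; print(deg,np.percentile(s,[1,5,20,50,80,95,99]).round(4))
face=g&(z>.02)&(z<.065); q=W[face]; print("mid z:",len(q))
# ray based: corners of top front edge
rk=box(185,210,255,280)
blue=(H>100)&(H<125)&(S>110)
rect(rk&blue,"rack blue"); rect(rk&(H>15)&(H<32)&(S>100),"brass")
st=box(385,185,500,270)
bl=blue&(S>130)&st
rect(bl&(z>.1),"bar"); og=(H>3)&(H<18)&(S>150)&st; rect(og,"leg"); 
rect(st&(z>.008)&(z<.02),"base")
print(W[og][np.argsort(W[og][:,2])][::10].round(3))
dk=box(478,190,492,204)&(z>.15); rect(dk,"foot")
c=cv2.resize(p[200:285,125:320],None,fx=4,fy=4,interpolation=2); c2=cv2.resize(p[180:280,380:500],None,fx=2.5,fy=2.5,interpolation=2)
o=np.zeros((600,780,3),np.uint8); o[:c.shape[0]]=c; o[340:590,:300]=c2
sd=cv2.imread("pics/a_side.png"); c3=cv2.resize(sd[270:400,130:290],None,fx=1.9,fy=1.9,interpolation=2); o[345:345+c3.shape[0],320:320+c3.shape[1]]=c3
cv2.imwrite("pics/b.png",o)
E
```

```text
-8 [-0.016  -0.0147 -0.0119 -0.0078 -0.0036 -0.0006  0.0131]
-7 [-0.0151 -0.0141 -0.0119 -0.0078 -0.0035 -0.0012  0.0125]
-6.5 [-0.0149 -0.0141 -0.0119 -0.0077 -0.0035 -0.0013  0.012 ]
-6 [-0.0145 -0.0139 -0.0118 -0.0076 -0.0036 -0.0014  0.0116]
-5 [-0.0148 -0.0139 -0.0119 -0.0078 -0.0034 -0.0011  0.0107]
mid z: 92
rack blue 318 z [0.006 0.01  0.015] [0.4708 0.3294] [0.1232 0.1177] 81.9
brass 242 z [0.071 0.087 0.093] [0.4761 0.3689] [0.012  0.1072] 82.7
bar 130 z [0.181 0.184 0.188] [ 0.5011 -0.2972] [0.0847 0.0105] 6.5
leg 129 z [0.12  0.165 0.209] [ 0.5677 -0.273 ] [0.0084 0.0756] 6.6
base 1266 z [0.01  0.014 0.018] [ 0.537  -0.2523] [0.2718 0.2253] 88.2
[[ 0.565 -0.239  0.113]
 [ 0.568 -0.245  0.121]
 [ 0.562 -0.251  0.126]
 [ 0.564 -0.252  0.133]
 [ 0.566 -0.263  0.145]
 [ 0.57  -0.266  0.153]
 [ 0.565 -0.273  0.161]
 [ 0.571 -0.278  0.17 ]
 [ 0.569 -0.288  0.178]
 [ 0.568 -0.292  0.187]
 [ 0.571 -0.298  0.192]
 [ 0.567 -0.3    0.201]
 [ 0.568 -0.306  0.209]]
foot 61 z [0.211 0.223 0.228] [ 0.572  -0.3167] [0.0173 0.0155] 86.5
```

View pics/b.png

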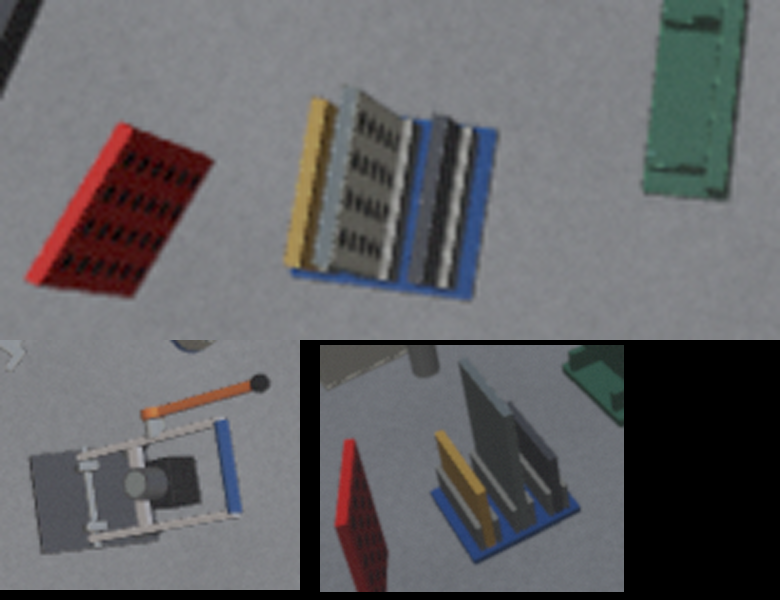

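The crop at top-image (225,248) shows three plates in the rack: brass, short (left); tall with a white dotted face on the stand side (middle), which is the target; dark steel, short (right). The red look-alike stands apart at (155,253). Of the two green plates, A at (299,222) measures 80 mm high and 140 mm wide, so it is the one meant. B at (220,365) is 110 × 190 mm.

```bash
cat >> h.py <<'E'
def ori(h,tilt=0):
    "tool y at heading h deg, tool down; tilt deg about tool z (right hand)"
    c,s=np.cos(np.radians(h)),np.sin(np.radians(h))
    return R.from_matrix(np.array([[0,c,s],[0,s,-c],[-1,0,0]],float))*R.from_rotvec([0,0,np.radians(tilt)])
def chain(wps,start=None):
    s,q=state(); pos=np.array(s["ee_pos"]) if start is None else np.array(start[0]); 
    if start is not None: q=start[1]
    for P,o in wps:
        P=np.array(P,float); sh=q.inv().apply(P-pos); tu=(q.inv()*o).as_rotvec()
        n=max(np.linalg.norm(sh)/.05,np.degrees(np.linalg.norm(tu))/8.59)
        print(" ".join(f"{x:.3f}" for x in np.r_[sh/.25,tu/1.5]),"  rows>=%.1f"%n); pos,q=P,o
E
python3 - <<'E'
from h import *
chain([((.40,-.42,.40),ori(-40)),((.55,-.2,.40),ori(-5)),((.57,.03,.38),ori(40)),((.4702,.3293,.27),ori(82.7)),((.4702,.3293,.131),ori(82.7))])
E
```

```text
-0.712 -0.395 -0.976 -0.364 -0.000 0.001   rows>=6.4
-0.000 -0.106 -1.060 -0.407 0.000 0.000   rows>=5.3
0.080 -0.000 -0.923 -0.524 0.000 0.000   rows>=5.2
0.440 0.464 -1.174 -0.497 0.000 0.000   rows>=6.7
0.556 0.000 0.000 0.000 0.000 0.000   rows>=2.8
```

```bash
python3 -m pendant '-.712 -.395 -.976 -.364 0 0;-.712 -.395 -.976 -.364 0 0;-.712 -.395 -.976 -.364 0 0;-.712 -.395 -.976 -.364 0 0;-.712 -.395 -.976 -.364 0 0;-.712 -.395 -.976 -.364 0 0;-.712 -.395 -.976 -.364 0 0;-.712 -.395 -.976 -.364 0 0' 1 20
python3 -m pendant '0 -.1 -1 -.407 0 0;0 -.1 -1 -.407 0 0;0 -.1 -1 -.407 0 0;0 -.1 -1 -.407 0 0;0 -.1 -1 -.407 0 0;0 -.1 -1 -.407 0 0;0 -.1 -1 -.407 0 0'
python3 -m pendant '.08 0 -.98 -.524 0 0;.08 0 -.98 -.524 0 0;.08 0 -.98 -.524 0 0;.08 0 -.98 -.524 0 0;.08 0 -.98 -.524 0 0;.08 0 -.98 -.524 0 0;.08 0 -.98 -.524 0 0'
python3 - <<'E'
from h import *
chain([((.51,.17,.34),ori(60)),((.4702,.3293,.27),ori(82.7)),((.4702,.3293,.131),ori(82.7))])
E
```

```text
time: 0.9
ee_pos: [0.4024, -0.4183, 0.4018]
eef_rot: [0.641, 0.3, -0.64, 0.301]
ft_force: [-0.3, -0.8, -0.4]
width: 0.0872
time: 1.6
ee_pos: [0.5413, -0.2129, 0.399]
eef_rot: [-0.521, -0.478, 0.522, -0.477]
ft_force: [0.3, -0.9, -0.4]
width: 0.0869
time: 2.3
ee_pos: [0.5628, 0.0299, 0.3796]
eef_rot: [0.299, 0.641, -0.3, 0.64]
ft_force: [-0.0, -1.6, -0.2]
width: 0.087
0.158 0.198 -0.565 -0.233 -0.000 0.001   rows>=3.1
0.280 0.472 -0.456 -0.264 0.000 0.000   rows>=3.6
0.556 0.000 0.000 0.000 0.000 0.000   rows>=2.8
```

```bash
python3 -m pendant '.158 .198 -.565 -.233 0 0;.158 .198 -.565 -.233 0 0;.158 .198 -.565 -.233 0 0;.158 .198 -.565 -.233 0 0'
python3 -m pendant '.28 .472 -.456 -.264 0 0;.28 .472 -.456 -.264 0 0;.28 .472 -.456 -.264 0 0;.28 .472 -.456 -.264 0 0;.28 .472 -.456 -.264 0 0;.28 .472 -.456 -.264 0 0'
python3 - <<'E'
from h import *
chain([((.4702,.3293,.131),ori(82.7))])
save("c"); p,d,K,M,t=load("c_top"); cv2.imwrite("pics/c_crop.png",cv2.resize(p[170:300,130:330],None,fx=3.5,fy=3.5))
print(r.read_state()["joint_positions"].round(2))
E
```

```text
time: 2.7
ee_pos: [0.5076, 0.1746, 0.3399]
eef_rot: [0.181, 0.684, -0.182, 0.683]
ft_force: [0.1, -0.5, 0.2]
width: 0.0873
time: 3.3
ee_pos: [0.4717, 0.3285, 0.2703]
eef_rot: [0.046, 0.706, -0.047, 0.705]
ft_force: [0.1, -0.5, -0.2]
width: 0.0868
0.557 0.003 -0.006 -0.003 -0.000 0.001   rows>=2.8
[ 0.08  0.34 -0.96  1.48  0.28  1.46  0.55]
```

```bash
python3 -m pendant '.14 0 0 0 0 0;.28 0 0 0 0 0;.42 0 0 0 0 0;.5 0 0 0 0 0;.557 .003 0 -.003 0 0;.557 .003 0 -.003 0 0'
python3 -m pendant '0 0 0 0 0 0;0 0 0 0 0 0;0 0 0 0 0 0;0 0 0 0 0 0;0 0 0 0 0 0;0 0 0 0 0 0;0 0 0 0 0 0;0 0 0 0 0 0' -1 25
python3 -c "
from h import *
print(r.read_state())"
```

```text
time: 4.0
ee_pos: [0.4708, 0.3297, 0.1306]
eef_rot: [0.043, 0.706, -0.045, 0.705]
ft_force: [-0.1, 0.4, 0.6]
width: 0.0874
time: 4.8
ee_pos: [0.4703, 0.3315, 0.1317]
eef_rot: [0.043, 0.706, -0.043, 0.706]
ft_force: [-0.8, -0.9, 0.7]
width: 0.0311
{'time': 4.8, 'joint_positions': array([ 0.04420371,  0.4447164 , -0.92098369,  1.67184328,  0.37433788,
        1.2133531 ,  0.48497958]), 'joint_vel': array([ 0.00058344, -0.00184503, -0.00047234,  0.00070182,  0.00027348,
        0.00040732, -0.00160298]), 'joint_torque': array([ 6.32859555e-04, -5.25322294e+01, -1.29223430e+01, -3.48404932e+01,
       -3.18720436e-02,  7.13337329e-02,  2.32840021e-04]), 'ee_pos': array([0.47025133, 0.33145394, 0.13172018]), 'eef_rot': array([ 0.04315825,  0.70581386, -0.04325069,  0.70575742]), 'ft_force': array([-0.76015389, -0.9000587 ,  0.73107028]), 'torque': array([ 0.11112129, -0.09055288,  0.02892659]), 'width': 0.0311273900853258}
```

```bash
python3 -m pendant '0 0 0 0 0 0;0 0 0 0 0 0;0 0 0 0 0 0;0 0 0 0 0 0;0 0 0 0 0 0;0 0 0 0 0 0'
python3 -m pendant '-.04 0 0 0 0 0;-.08 0 0 0 0 0;-.14 0 0 0 0 0;-.2 0 0 0 0 0;-.28 0 0 0 0 0;-.36 0 0 0 0 0;-.44 0 0 0 0 0;-.5 0 0 0 0 0'
python3 - <<'E'
from h import *
print(r.read_state()["ee_pos"],r.read_state()["ee_pos"],r.read_state()["ft_force"])
save("d");
E
```

```text
time: 5.4
ee_pos: [0.4702, 0.3314, 0.1317]
eef_rot: [0.043, 0.706, -0.043, 0.706]
ft_force: [0.2, -0.7, -0.3]
width: 0.0096
time: 6.2
ee_pos: [0.4704, 0.3317, 0.2592]
eef_rot: [0.043, 0.705, -0.043, 0.706]
ft_force: [-0.1, 1.1, -2.6]
width: 0.0098
[0.4704411  0.33171957 0.25923547] [0.4704411  0.33171957 0.25923547] [-0.14843984  1.13530634 -2.63318467]
```

View pics/d_side.png

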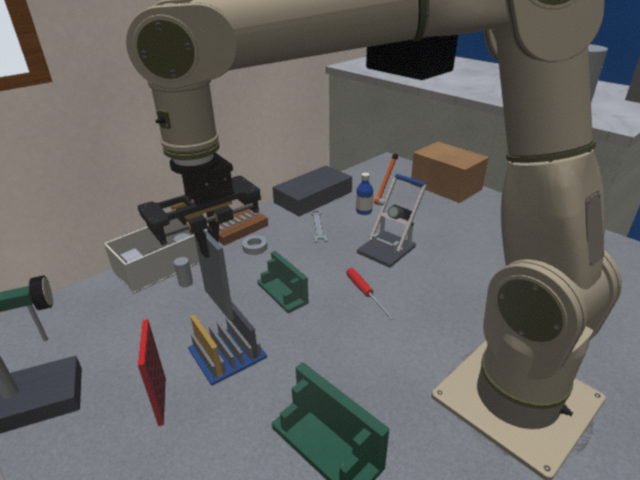

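Run:
```python
from h import *
s,q=state(); print(q.as_matrix().round(3))
a=np.radians(-6.5); n=np.array([-np.sin(a),np.cos(a),0]); O=np.array([.5407,.0924,0]); th=np.radians(14.5)
P=O-.027*n+[0,0,.00125]+.1217*(np.array([0,0,np.cos(th)])+np.sin(th)*n); print(P)
chain([(P+[0,0,.13],ori(83.5,-14.5)),(P+[0,0,.02],ori(83.5,-14.5)),(P,ori(83.5,-14.5))])
```

```text
[[ 0.003  0.122  0.993]
 [ 0.002  0.993 -0.122]
 [-1.     0.002  0.003]]
[0.54109296 0.09584893 0.11907357]
0.041 -0.904 0.394 -0.006 0.001 -0.170   rows>=4.9
0.426 0.110 -0.000 0.000 0.000 0.000   rows>=2.2
0.077 0.020 -0.000 0.000 0.000 0.000   rows>=0.4
```

```bash
python3 -m pendant '0 -.08 .03 0 0 0;.01 -.2 .09 0 0 -.02;.01 -.35 .15 0 0 -.04;.02 -.5 .22 0 0 -.07;.03 -.65 .28 0 0 -.11;.04 -.78 .34 -.003 0 -.14;.04 -.87 .38 -.006 0 -.16;.041 -.904 .394 -.006 0 -.17'
python3 -m pendant '0 0 0 0 0 0;.06 .015 0 0 0 0;.12 .03 0 0 0 0;.18 .045 0 0 0 0;.24 .06 0 0 0 0;.3 .075 0 0 0 0;.34 .09 0 0 0 0;.34 .09 0 0 0 0'
python3 - <<'E'
from h import *
a=np.radians(-6.5); n=np.array([-np.sin(a),np.cos(a),0]); O=np.array([.5407,.0924,0]); th=np.radians(14.5)
P=O-.027*n+[0,0,.00125]+.1217*(np.array([0,0,np.cos(th)])+np.sin(th)*n)
print(state()[0]["ft_force"],state()[1].as_matrix().round(3))
chain([(P,ori(83.5,-14.5))])
save("e")
o=np.zeros((480,800,3),np.uint8)
o[:,:400]=cv2.resize(cv2.imread("pics/e_side.png")[190:340,190:315],(400,480)); o[:,400:]=cv2.resize(cv2.imread("pics/e_top.png")[165:285,260:360],(400,480)); cv2.imwrite("pics/e.png",o)
E
```

```text
time: 7.1
ee_pos: [0.5409, 0.0929, 0.2458]
eef_rot: [-0.05, 0.706, -0.131, 0.694]
ft_force: [-0.3, -0.5, -3.0]
width: 0.0099
time: 7.9
ee_pos: [0.5396, 0.0954, 0.1568]
eef_rot: [-0.05, 0.707, -0.129, 0.694]
ft_force: [-0.5, -0.1, -2.3]
width: 0.01
[-0.51526312 -0.07240459 -2.31880158] [[-0.032  0.108  0.994]
 [-0.251  0.961 -0.113]
 [-0.967 -0.253 -0.004]]
0.145 0.040 0.006 0.001 -0.002 0.002   rows>=0.8
```

View pics/e.png

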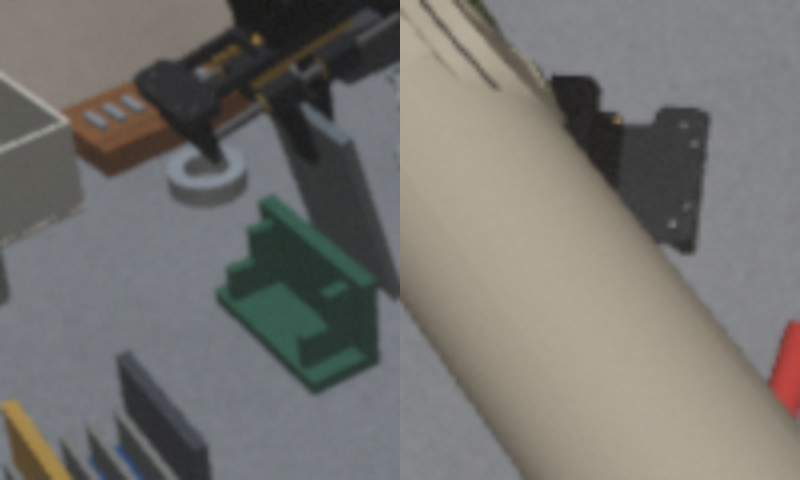

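The view shows the plate held parallel to the green face and tilted back, with clear space in front of it. I'll lower it now.

```bash
python3 -m pendant '.03 .008 0 0 0 0;.06 .016 0 0 0 0;.09 .025 0 0 0 0;.11 .03 .003 0 0 0;.125 .034 .006 0 0 0;.135 .037 .006 0 0 0;.135 .037 .006 0 0 0'
python3 -c "
from h import *
print(r.read_state()['ft_force'])"
```

```text
time: 8.7
ee_pos: [0.5418, 0.0957, 0.1233]
eef_rot: [-0.05, 0.706, -0.129, 0.695]
ft_force: [-0.2, 0.8, -2.6]
width: 0.0099
[-0.21010073  0.78902049 -2.55333772]
```

```bash
python3 -m pendant '.004 .001 0 0 0 0;.008 .002 0 0 0 0;.012 .003 0 0 0 0;.012 .003 0 0 0 0'
python3 -m pendant '.002 0 0 0 0 0;.004 .001 0 0 0 0;.004 .001 0 0 0 0'
```

```text
time: 9.1
ee_pos: [0.5419, 0.0957, 0.1205]
eef_rot: [-0.05, 0.706, -0.129, 0.695]
ft_force: [0.2, -0.2, -2.9]
width: 0.0097
time: 9.4
ee_pos: [0.5419, 0.0957, 0.1194]
eef_rot: [-0.05, 0.706, -0.129, 0.695]
ft_force: [0.0, 0.3, -2.6]
width: 0.0101
```

```bash
python3 -m pendant '.002 0 0 0 0 0;.004 .001 0 0 0 0;.004 .001 0 0 0 0'
python3 -m pendant '.002 0 0 0 0 0;.004 .001 0 0 0 0;.004 .001 0 0 0 0'
```

```text
time: 9.7
ee_pos: [0.542, 0.0958, 0.1189]
eef_rot: [-0.05, 0.706, -0.129, 0.695]
ft_force: [-1.3, -0.1, 2.7]
width: 0.0098
time: 10.0
ee_pos: [0.5423, 0.0961, 0.1187]
eef_rot: [-0.05, 0.705, -0.129, 0.695]
ft_force: [-3.1, 1.2, 10.1]
width: 0.01
```

```bash
python3 -m pendant '-.006 -.0015 0 0 0 0;-.006 -.0015 0 0 0 0'
python3 -m pendant '0 0 0 0 0 0;0 0 0 0 0 0;0 0 0 0 0 0;0 0 0 0 0 0;0 0 0 0 0 0' -.2
python3 -m pendant '-.05 0 0 0 0 0;-.1 0 0 0 0 0;-.2 0 0 0 0 0;-.35 0 0 0 0 0;-.5 0 0 0 0 0;-.65 0 0 0 0 0;-.8 0 0 0 0 0;-.8 0 0 0 0 0'
python3 - <<'E'
from h import *
save("f")
o=np.zeros((480,800,3),np.uint8)
o[:,:400]=cv2.resize(cv2.imread("pics/f_side.png")[190:340,190:315],(400,480)); o[:,400:]=cv2.resize(cv2.imread("pics/f_top.png")[165:285,260:360],(400,480)); cv2.imwrite("pics/f.png",o)
chain([((.60,-.02,.40),ori(60)),((.6,-.25,.4),ori(0)),((.60,-.40,.38),ori(-45))])
print(r.read_state()["joint_positions"].round(2))
E
```

```text
time: 10.2
ee_pos: [0.542, 0.0957, 0.1189]
eef_rot: [-0.05, 0.706, -0.129, 0.695]
ft_force: [-0.2, 1.6, 1.1]
width: 0.01
time: 10.7
ee_pos: [0.5419, 0.0956, 0.119]
eef_rot: [-0.05, 0.706, -0.13, 0.695]
ft_force: [0.0, 0.2, -0.2]
width: 0.0335
time: 11.5
ee_pos: [0.5486, 0.1488, 0.3186]
eef_rot: [-0.049, 0.703, -0.127, 0.698]
ft_force: [-0.8, 1.2, 0.0]
width: 0.0348
-0.173 -0.705 0.282 0.273 0.035 0.167   rows>=3.9
0.000 -0.797 0.460 0.698 0.000 0.000   rows>=7.0
0.080 0.000 0.600 0.524 0.000 0.000   rows>=5.2
[ 0.17  0.37 -0.86  1.35  0.46  1.72  0.81]
```

View pics/f.png

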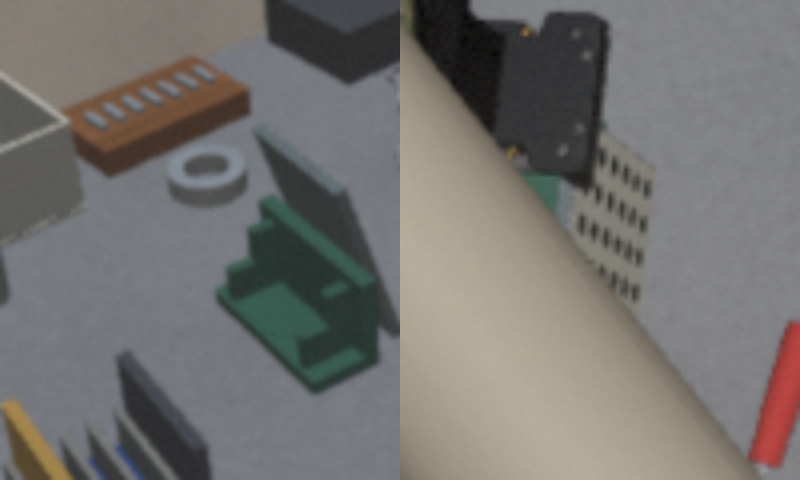

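The target now leans on the face, dots outward, and the neighbouring things are unmoved. Next is the leg.

```bash
python3 -m pendant '-.173 -.705 .282 .273 .035 .167;-.173 -.705 .282 .273 .035 .167;-.173 -.705 .282 .273 .035 .167;-.173 -.705 .282 .273 .035 .167;-.173 -.705 .282 .273 .035 .167;-.173 -.705 .282 .273 .035 .167' -1
python3 -m pendant '0 -.797 .46 .698 0 0;0 -.797 .46 .698 0 0;0 -.797 .46 .698 0 0;0 -.797 .46 .698 0 0;0 -.797 .46 .698 0 0;0 -.797 .46 .698 0 0;0 -.797 .46 .698 0 0;0 -.797 .46 .698 0 0'
python3 -m pendant '.08 0 .6 .524 0 0;.08 0 .6 .524 0 0;.08 0 .6 .524 0 0;.08 0 .6 .524 0 0;.08 0 .6 .524 0 0;.08 0 .6 .524 0 0'
python3 - <<'E'
from h import *
Hs=np.array([.4897,-.1986,0]); xs=np.array([.9935,.114,0]); ns=np.array([-.114,.9935,0])
g=lambda x,y,z: Hs+x*xs+y*ns+[0,0,z]
chain([(g(.07,-.165,.32),ori(-83.5)),(g(.07,-.165,.2),ori(-83.5)),(g(.07,-.035,.2),ori(-83.5))])
print(r.read_state()["joint_positions"].round(2))
save("g"); p,d,K,M,t=load("g_top"); W=cloud(d,K,M,t)
# leaning target: points in region
q=W[180:265,285:345].reshape(-1,3); q=q[~np.isnan(q).any(1)]
a=np.radians(-6.5); n=np.array([-np.sin(a),np.cos(a)]); x=np.array([n[1],-n[0]])
s=(q[:,:2]-[.5407,.0924])@n; e=(q[:,:2]-[.5407,.0924])@x
m=(s<.03)&(s>-.06)&(abs(e)<.08)
for lo in np.arange(.015,.17,.02):
    k=m&(q[:,2]>lo)&(q[:,2]<lo+.02); print(round(lo,3),k.sum(),s[k].min().round(4) if k.any() else "",np.median(s[k]).round(4),e[k].min().round(3),e[k].max().round(3))
E
```

```text
time: 12.2
ee_pos: [0.5998, -0.022, 0.398]
eef_rot: [0.184, 0.684, -0.185, 0.682]
ft_force: [-0.2, 0.6, 0.8]
width: 0.0013
time: 13.0
ee_pos: [0.5998, -0.2488, 0.3979]
eef_rot: [-0.5, -0.501, 0.501, -0.499]
ft_force: [0.1, 0.0, -0.5]
width: 0.0003
time: 13.6
ee_pos: [0.5999, -0.3995, 0.378]
eef_rot: [-0.653, -0.271, 0.654, -0.27]
ft_force: [0.4, 0.6, 1.0]
width: 0.0005
0.232 -0.188 -0.066 0.448 0.001 0.001   rows>=4.5
0.480 0.000 0.000 0.000 0.000 0.000   rows>=2.4
-0.000 -0.520 0.000 0.000 0.000 0.000   rows>=2.6
[ 0.68  0.58 -0.32  0.81  0.18  1.78 -0.34]
0.015 118 -0.0326 -0.0272 -0.07 0.056
0.035 118 -0.0257 -0.0212 -0.07 0.056
0.055 135 -0.019 -0.0145 -0.07 0.067
0.075 156 -0.0143 -0.0083 -0.07 0.07
0.095 116 -0.0081 -0.0037 -0.054 0.055
0.115 128 -0.0015 0.0024 -0.054 0.055
0.135 243 0.004 0.0113 -0.053 0.056
0.155 64 0.0104 0.014 -0.052 0.055
```

```bash
python3 -m pendant '.232 -.188 -.066 .448 0 0;.232 -.188 -.066 .448 0 0;.232 -.188 -.066 .448 0 0;.232 -.188 -.066 .448 0 0;.232 -.188 -.066 .448 0 0;.232 -.188 -.066 .448 0 0'
python3 -m pendant '.1 0 0 0 0 0;.2 0 0 0 0 0;.3 0 0 0 0 0;.4 0 0 0 0 0;.48 0 0 0 0 0;.48 0 0 0 0 0'
python3 -m pendant '0 -.06 0 0 0 0;0 -.12 0 0 0 0;0 -.18 0 0 0 0;0 -.24 0 0 0 0;0 -.3 0 0 0 0;0 -.3 0 0 0 0'
python3 - <<'E'
from h import *
Hs=np.array([.4897,-.1986,0]); xs=np.array([.9935,.114,0]); ns=np.array([-.114,.9935,0])
q=state()[0]["ee_pos"]-Hs; print(q@xs,q@ns,q[2])
save("h")
o=np.zeros((480,800,3),np.uint8)
o[:,:400]=cv2.resize(cv2.imread("pics/h_side.png")[110:275,310:450],(400,480)); o[:,400:]=cv2.resize(cv2.imread("pics/h_top.png")[160:280,390:490],(400,480)); cv2.imwrite("pics/h.png",o)
E
```

```text
time: 14.3
ee_pos: [0.578, -0.3548, 0.3208]
eef_rot: [-0.705, -0.041, 0.707, -0.041]
ft_force: [-0.2, 0.5, 0.2]
width: 0.0007
time: 14.9
ee_pos: [0.5763, -0.3546, 0.1976]
eef_rot: [-0.704, -0.042, 0.708, -0.041]
ft_force: [-0.7, 1.0, -0.5]
width: 0.0005
time: 15.5
ee_pos: [0.5697, -0.278, 0.2015]
eef_rot: [-0.706, -0.041, 0.706, -0.041]
ft_force: [-0.1, -0.6, 0.2]
width: 0.0004
0.07043377259967892 -0.08803074037869066 0.201459995350988
```

View pics/h.png

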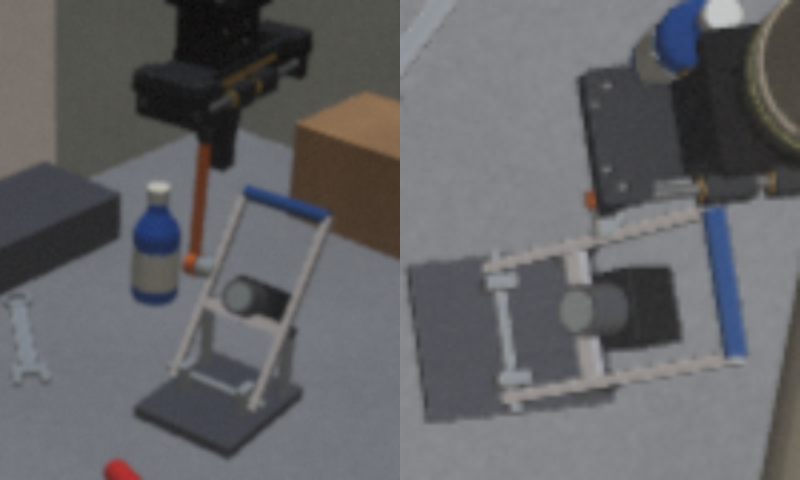

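The leg is nearly vertical against the fingers at side crop (203,200), and the frame is still on its posts. I'll push it on.

```bash
python3 -m pendant '0 -.06 0 0 0 0;0 -.12 0 0 0 0;0 -.18 0 0 0 0;0 -.24 0 0 0 0;0 -.24 0 0 0 0;0 -.24 0 0 0 0'
python3 -m pendant '-.15 0 0 0 0 0;-.3 0 0 0 0 0;-.45 0 0 0 0 0;-.6 0 0 0 0 0;-.6 0 0 0 0 0'
python3 - <<'E'
from h import *
save("i")
o=np.zeros((480,800,3),np.uint8)
o[:,:400]=cv2.resize(cv2.imread("pics/i_side.png")[110:275,310:450],(400,480)); o[:,400:]=cv2.resize(cv2.imread("pics/i_top.png")[160:280,390:490],(400,480)); cv2.imwrite("pics/i.png",o)
E
```

```text
time: 16.2
ee_pos: [0.5626, -0.2217, 0.2012]
eef_rot: [-0.706, -0.039, 0.706, -0.04]
ft_force: [-0.3, -0.9, 0.5]
width: 0.0001
time: 16.7
ee_pos: [0.5641, -0.2231, 0.3567]
eef_rot: [0.708, 0.037, -0.704, 0.04]
ft_force: [0.1, -0.5, -0.0]
width: 0.0002
```

View pics/i.png

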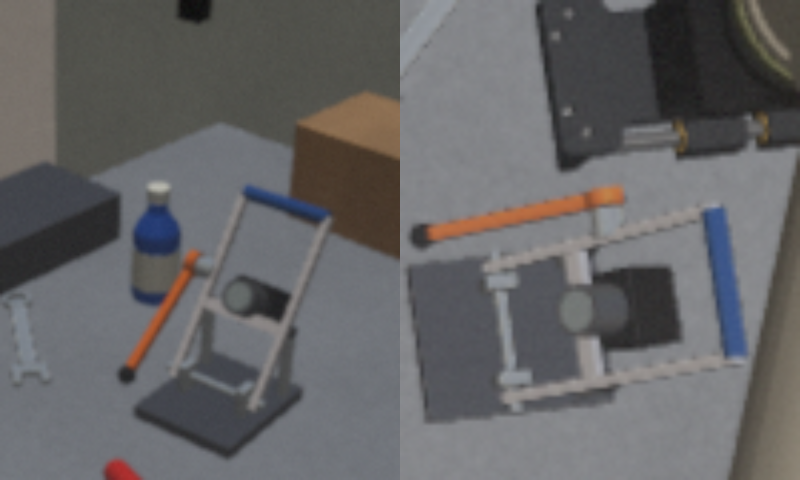

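```bash
cat > bar.py <<'E'
from h import *
Hs=np.array([.4897,-.1986,0]); xs=np.array([.9935,.114,0]); ns=np.array([-.114,.9935,0])
def barpose(phi,back=0.):
    u=np.array([0,0,np.cos(phi)])-np.sin(phi)*ns
    return Hs+[0,0,.03]+u*(.18-.0187+back), ori(-83.5,-np.degrees(phi))
E
python3 - <<'E'
from bar import *
for n in("top","side"):
    p,d,K,M,t=load("i_"+n); W=cloud(d,K,M,t); hsv=cv2.cvtColor(p,cv2.COLOR_BGR2HSV); H,S,V=[hsv[...,i] for i in range(3)]
    near=(abs(W[...,0]-.5)<.07)&(abs(W[...,1]+.28)<.08)&(W[...,2]>.12)&(W[...,2]<.21)
    b=W[near&(H>100)&(H<125)&(S>130)]; rel=b-Hs
    print(n,len(b),np.median(b,0).round(4),"stand x range",np.percentile(rel@xs,[2,98]).round(4),"y",np.percentile(rel@ns,[5,50,95]).round(4),"z",np.percentile(b[:,2],[5,50,95]).round(4))
    o=W[(H>3)&(H<18)&(S>150)&(abs(W[...,0]-.55)<.08)&(abs(W[...,1]+.2)<.1)&(W[...,2]<.2)]
    rel=o-Hs; A=np.c_[rel@xs,rel@ns,o[:,2]]; print("leg ends",A[A[:,1]>np.percentile(A[:,1],90)].mean(0).round(3),A[A[:,1]<np.percentile(A[:,1],10)].mean(0).round(3))
phi=.59; print(barpose(phi)[0],barpose(phi,.0187)[0])
chain([barpose(phi,.09),barpose(phi)])
E
```

```text
top 126 [ 0.5039 -0.2969  0.1848] stand x range [-0.0415  0.0407] y [-0.1027 -0.0989 -0.0954] z [0.1806 0.1848 0.188 ]
leg ends [0.069 0.038 0.05 ] [ 0.069 -0.057  0.123]
side 78 [ 0.4966 -0.2911  0.1828] stand x range [-0.0423  0.0386] y [-0.0986 -0.0935 -0.0886] z [0.1795 0.1828 0.1853]
leg ends [0.067 0.044 0.05 ] [ 0.068 -0.046  0.118]
[ 0.49993048 -0.28775772  0.16403073] [ 0.50111653 -0.29809404  0.17956932]
0.451 0.431 0.278 -0.002 -0.000 -0.394   rows>=3.9
0.360 -0.000 0.000 0.000 0.000 0.000   rows>=1.8
```

```bash
python3 -m pendant '.451 .431 .278 0 0 -.394;.451 .431 .278 0 0 -.394;.451 .431 .278 0 0 -.394;.451 .431 .278 0 0 -.394;.451 .431 .278 0 0 -.394;.451 .431 .278 0 0 -.394;.451 .431 .278 0 0 -.394;.451 .431 .278 0 0 -.394' 1 20
python3 -m pendant '0 0 0 0 0 0;0 0 0 0 0 0;0 0 0 0 0 0;0 0 0 0 0 0;0 0 0 0 0 0'
python3 - <<'E'
from bar import *
chain([barpose(.59)]); print(r.read_state()["joint_positions"].round(2))
E
```

```text
time: 17.6
ee_pos: [0.5067, -0.3351, 0.2407]
eef_rot: [-0.665, -0.243, 0.687, 0.166]
ft_force: [-0.1, -0.8, 1.1]
width: 0.0563
time: 18.1
ee_pos: [0.5055, -0.3366, 0.2384]
eef_rot: [-0.664, -0.243, 0.687, 0.168]
ft_force: [-0.2, 0.2, -0.1]
width: 0.0861
0.357 0.002 -0.000 -0.002 0.000 0.000   rows>=1.8
[ 0.87  0.65 -0.24  1.11 -0.28  1.81 -0.83]
```

```bash
python3 -m pendant '.08 0 0 0 0 0;.16 0 0 0 0 0;.24 0 0 0 0 0;.31 0 0 0 0 0;.357 .002 0 0 0 0;.357 .002 0 0 0 0'
python3 -m pendant '0 0 0 0 0 0;0 0 0 0 0 0;0 0 0 0 0 0;0 0 0 0 0 0;0 0 0 0 0 0;0 0 0 0 0 0;0 0 0 0 0 0;0 0 0 0 0 0' -1 20
python3 -m pendant '0 0 0 0 0 0;0 0 0 0 0 0;0 0 0 0 0 0;0 0 0 0 0 0;0 0 0 0 0 0'
python3 - <<'E'
from bar import *
s,q=state(); m=q.as_matrix(); g=s["ee_pos"]-m[:,0]*.0187; rel=g-Hs-[0,0,.03]
print("grasp in stand",rel@xs,rel@ns,rel[2],"radius",np.hypot(rel@ns,rel[2]),"phi",np.arctan2(-(rel@ns),rel[2]),s["ft_force"])
save("j"); cv2.imwrite("pics/j.png",cv2.resize(cv2.imread("pics/j_side.png")[90:275,310:470],(692,600))[:, :])
E
```

```text
time: 18.7
ee_pos: [0.4995, -0.2867, 0.163]
eef_rot: [-0.663, -0.244, 0.688, 0.168]
ft_force: [-0.4, 0.5, -0.7]
width: 0.0867
time: 19.5
ee_pos: [0.4999, -0.2877, 0.164]
eef_rot: [-0.664, -0.243, 0.687, 0.168]
ft_force: [-0.6, -0.2, -0.3]
width: 0.0308
time: 20.0
ee_pos: [0.4999, -0.2874, 0.1641]
eef_rot: [-0.663, -0.243, 0.687, 0.168]
ft_force: [-1.8, 1.8, 3.1]
width: 0.0133
grasp in stand 1.117580410694291e-05 -0.09980311323693997 0.14966436746127107 radius 0.17988908888358915 phi 0.5881268787114114 [-1.77176237  1.84171328  3.05307957]
```

View pics/j.png

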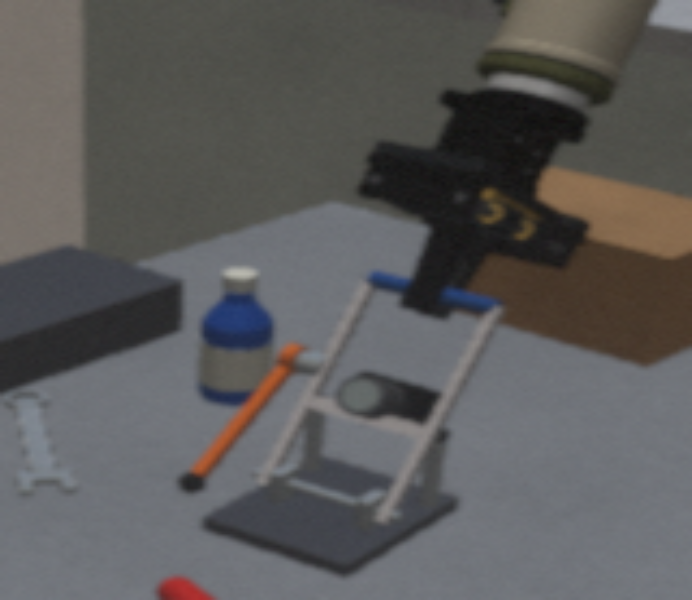

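```bash
cat >> bar.py <<'E'
def arc(p0,phis):
    P,o=barpose(p0)
    for f in phis:
        Q,o2=barpose(f); print(f"{f:.3f}",np.r_[o.inv().apply(Q-P)/.25,(o.inv()*o2).as_rotvec()/1.5].round(3))
E
python3 - <<'E'
from bar import *
arc(.588,[.57,.53,.49,.45,.41,.37,.34,.32]); arc(.32,[.3,.26,.22,.18,.14,.1,.07,.05])
E
```

```text
0.570 [ 0.    -0.012  0.     0.     0.     0.012]
0.530 [ 0.001 -0.037  0.     0.     0.     0.039]
0.490 [ 0.003 -0.063  0.     0.    -0.     0.065]
0.450 [ 0.006 -0.089  0.     0.    -0.     0.092]
0.410 [ 0.01  -0.114  0.     0.     0.     0.119]
0.370 [ 0.015 -0.14   0.     0.    -0.     0.145]
0.340 [ 0.02  -0.158  0.     0.    -0.     0.165]
0.320 [ 0.023 -0.171  0.     0.    -0.     0.179]
0.300 [ 0.    -0.013  0.     0.     0.     0.013]
0.260 [ 0.001 -0.039  0.    -0.    -0.     0.04 ]
0.220 [ 0.003 -0.064  0.    -0.     0.     0.067]
0.180 [ 0.006 -0.09   0.    -0.    -0.     0.093]
0.140 [ 0.01  -0.116  0.    -0.     0.     0.12 ]
0.100 [ 0.016 -0.141  0.    -0.     0.     0.147]
0.070 [ 0.02  -0.16   0.    -0.     0.     0.167]
0.050 [ 0.023 -0.172  0.    -0.     0.     0.18 ]
```

```bash
python3 -m pendant '0 -.012 0 0 0 .012;.001 -.037 0 0 0 .039;.003 -.063 0 0 0 .065;.006 -.089 0 0 0 .092;.01 -.114 0 0 0 .119;.015 -.14 0 0 0 .145;.02 -.158 0 0 0 .165;.023 -.171 0 0 0 .179'
python3 -m pendant '0 -.013 0 0 0 .013;.001 -.039 0 0 0 .04;.003 -.064 0 0 0 .067;.006 -.09 0 0 0 .093;.01 -.116 0 0 0 .12;.016 -.141 0 0 0 .147;.02 -.16 0 0 0 .167;.023 -.172 0 0 0 .18'
python3 -m pendant '0 0 0 0 0 0;0 0 0 0 0 0;0 0 0 0 0 0'
python3 - <<'E'
from bar import *
s,q=state(); m=q.as_matrix(); g=s["ee_pos"]-m[:,0]*.0187; rel=g-Hs-[0,0,.03]
print("grasp in stand",rel@xs,rel@ns,rel[2],"radius",np.hypot(rel@ns,rel[2]),"phi",np.arctan2(-(rel@ns),rel[2]),s["ft_force"],s["torque"])
chain([barpose(.0)])
E
```

```text
time: 20.9
ee_pos: [0.4958, -0.2493, 0.1835]
eef_rot: [-0.691, -0.151, 0.704, 0.073]
ft_force: [1.4, -2.2, 0.9]
width: 0.0132
time: 21.7
ee_pos: [0.4911, -0.2064, 0.1922]
eef_rot: [-0.705, -0.057, 0.707, -0.022]
ft_force: [-1.6, -1.8, 7.9]
width: 0.0136
time: 22.0
ee_pos: [0.4912, -0.2071, 0.1921]
eef_rot: [-0.705, -0.057, 0.707, -0.022]
ft_force: [-2.2, -1.4, 9.1]
width: 0.0134
grasp in stand 0.0005108370256571993 -0.00951483456104302 0.1807875354358035 radius 0.18103774480940688 phi 0.052581412950107424 [-2.18406553 -1.42596607  9.09723248] [-0.19493989  0.46210238  0.07431099]
0.005 -0.034 0.002 -0.001 0.000 0.034   rows>=0.3
```

```bash
python3 -m pendant '-.001 -.012 0 0 0 .012;0 -.024 0 0 0 .024;.001 -.034 0 0 0 .034;.001 -.034 0 0 0 .034;.001 -.034 0 0 0 .034'
cat > ck.py <<'E'
from bar import *
s,q=state(); m=q.as_matrix(); g=s["ee_pos"]-m[:,0]*.0187; rel=g-Hs-[0,0,.03]
print("phi",np.arctan2(-(rel@ns),rel[2]).round(4),"rad",np.hypot(rel@ns,rel[2]).round(4),"f along ns",(s["ft_force"]@ns).round(2),s["ft_force"].round(1))
E
python3 ck.py
python3 -m pendant '0 -.004 0 0 0 0;0 -.004 0 0 0 0;0 -.004 0 0 0 0'; python3 ck.py
python3 -m pendant '0 -.004 0 0 0 0;0 -.004 0 0 0 0;0 -.004 0 0 0 0'; python3 ck.py
```

```text
time: 22.5
ee_pos: [0.4902, -0.1984, 0.1925]
eef_rot: [-0.706, -0.039, 0.706, -0.04]
ft_force: [-2.8, -1.6, 9.3]
width: 0.0134
phi -0.0007 rad 0.1812 f along ns -1.29 [-2.8 -1.6  9.3]
time: 22.8
ee_pos: [0.4902, -0.1977, 0.1925]
eef_rot: [-0.706, -0.039, 0.706, -0.04]
ft_force: [-2.4, -1.2, 10.2]
width: 0.0132
phi -0.0048 rad 0.1812 f along ns -0.89 [-2.4 -1.2 10.2]
time: 23.1
ee_pos: [0.49, -0.1967, 0.1925]
eef_rot: [-0.706, -0.039, 0.706, -0.04]
ft_force: [-1.6, -1.0, 9.8]
width: 0.0133
phi -0.0101 rad 0.1812 f along ns -0.79 [-1.6 -1.   9.8]
```

```bash
python3 -m pendant '0 -.004 0 0 0 0;0 -.004 0 0 0 0;0 -.004 0 0 0 0'; python3 ck.py
python3 -m pendant '0 -.004 0 0 0 0;0 -.004 0 0 0 0;0 -.004 0 0 0 0'; python3 ck.py
python3 -m pendant '0 -.004 0 0 0 0;0 -.004 0 0 0 0;0 -.004 0 0 0 0'; python3 ck.py
```

```text
time: 23.4
ee_pos: [0.4899, -0.1958, 0.1925]
eef_rot: [-0.706, -0.039, 0.706, -0.04]
ft_force: [-2.5, -1.8, 10.5]
width: 0.0134
phi -0.0154 rad 0.1812 f along ns -1.49 [-2.5 -1.8 10.5]
time: 23.7
ee_pos: [0.4899, -0.1948, 0.1925]
eef_rot: [-0.706, -0.039, 0.706, -0.04]
ft_force: [-1.4, -2.0, 10.9]
width: 0.0132
phi -0.0208 rad 0.1812 f along ns -1.8 [-1.4 -2.  10.9]
time: 24.0
ee_pos: [0.4897, -0.1939, 0.1925]
eef_rot: [-0.706, -0.039, 0.706, -0.04]
ft_force: [-2.0, -2.1, 10.1]
width: 0.0132
phi -0.026 rad 0.1812 f along ns -1.84 [-2.  -2.1 10.1]
```

```bash
python3 -m pendant '0 -.004 0 0 0 0;0 -.004 0 0 0 0;0 -.004 0 0 0 0'; python3 ck.py
python3 -m pendant '0 -.004 0 0 0 0;0 -.004 0 0 0 0;0 -.004 0 0 0 0'; python3 ck.py
```

```text
time: 24.3
ee_pos: [0.4897, -0.1929, 0.1925]
eef_rot: [-0.706, -0.039, 0.706, -0.04]
ft_force: [-2.2, -0.8, 9.5]
width: 0.0133
phi -0.0314 rad 0.1813 f along ns -0.54 [-2.2 -0.8  9.5]
time: 24.6
ee_pos: [0.4895, -0.1918, 0.1924]
eef_rot: [-0.706, -0.039, 0.706, -0.04]
ft_force: [-1.7, -1.3, 9.8]
width: 0.0134
phi -0.0373 rad 0.1812 f along ns -1.12 [-1.7 -1.3  9.8]
```

```bash
python3 -m pendant '0 -.004 0 0 0 0;0 -.004 0 0 0 0;0 -.004 0 0 0 0'; python3 ck.py
python3 - <<'E'
from bar import *
save("k")
o=np.zeros((480,800,3),np.uint8)
o[:,:400]=cv2.resize(cv2.imread("pics/k_side.png")[110:275,310:450],(400,480)); o[:,400:]=cv2.resize(cv2.imread("pics/k_top.png")[160:280,390:490],(400,480)); cv2.imwrite("pics/k.png",o)
for n in("top","side"):
    p,d,K,M,t=load("k_"+n); W=cloud(d,K,M,t); hsv=cv2.cvtColor(p,cv2.COLOR_BGR2HSV); H,S,V=[hsv[...,i] for i in range(3)]
    rel=W-Hs; x=rel@xs; y=rel@ns; z=W[...,2]
    near=(abs(x)<.06)&(abs(y)<.04)
    for nm,m in (("bar",near&(H>100)&(H<125)&(S>130)&(z>.17)),("leg",(H>3)&(H<18)&(S>150)&(x>.05)&(x<.09)&(abs(y)<.09)&(z<.2))):
        if m.any():
            A=np.c_[x[m],y[m],z[m]]; k=np.argsort(A[:,2]); print(n,nm,m.sum(),A[k[:8]].mean(0).round(4),np.median(A,0).round(4),A[k[-8:]].mean(0).round(4))
    st=(S<45)&(V>110)&(abs(abs(x)-.045)<.012)&(abs(y)<.03)&(z>.04)&(z<.18)
    for sg in(-1,1):
        m=st&(x*sg>0)
        if m.sum()>15: print(n,"strut",sg,m.sum(),"y(z) slope",np.polyfit(z[m],y[m],1).round(4),x[m].mean().round(3))
E
```

```text
time: 24.9
ee_pos: [0.4894, -0.1908, 0.1923]
eef_rot: [-0.706, -0.039, 0.706, -0.04]
ft_force: [-1.3, -0.1, 8.7]
width: 0.0134
phi -0.0432 rad 0.1812 f along ns 0.01 [-1.3 -0.1  8.7]
top bar 13 [-0.0381  0.0075  0.2145] [-0.0392  0.008   0.2156] [-0.0389  0.0073  0.2168]
top leg 23 [0.0701 0.0192 0.1011] [0.0696 0.0131 0.1353] [0.0685 0.0086 0.1408]
top strut -1 25 y(z) slope [0.0103 0.0032] -0.037
side bar 61 [0.0074 0.0147 0.2107] [-0.0205  0.0143  0.2141] [-0.029   0.0131  0.2163]
side leg 104 [0.0671 0.0476 0.0241] [0.0674 0.0262 0.0875] [0.0695 0.0095 0.14  ]
side strut 1 17 y(z) slope [ 0.0911 -0.0019] 0.044
```

View pics/k.png

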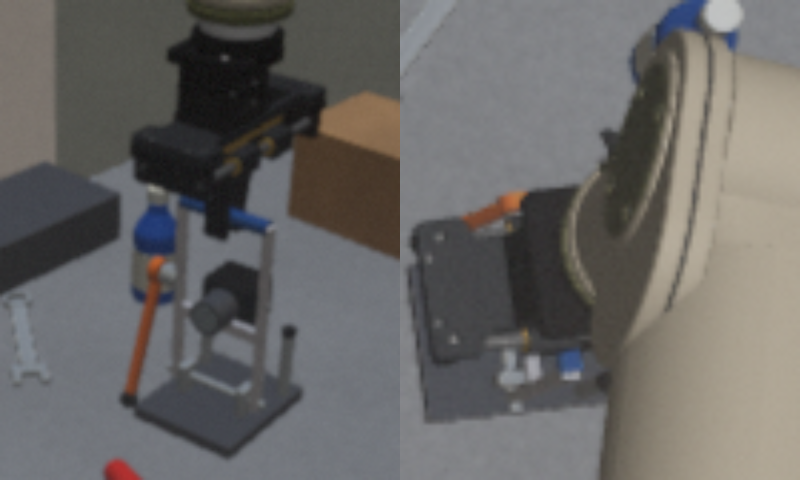

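```bash
python3 -m pendant '0 -.004 0 0 0 0;0 -.004 0 0 0 0;0 -.004 0 0 0 0'; python3 ck.py
python3 -m pendant '0 -.004 0 0 0 0;0 -.004 0 0 0 0;0 -.004 0 0 0 0'; python3 ck.py
python3 -c "
from m import *
from bar import Hs,xs,ns
for n in('top','side'):
    p,d,K,M,t=load('i_'+n); W=cloud(d,K,M,t); hsv=cv2.cvtColor(p,cv2.COLOR_BGR2HSV); S,V=hsv[...,1],hsv[...,2]
    rel=W-Hs; x=rel@xs; y=rel@ns; z=W[...,2]
    for sg in(-1,1):
        q=(S<60)&(V>100)&(abs(x*sg-.045)<.013)&(z>.05)&(z<.18)&(abs(y+(z-.03)*.67)<.03)
        if q.sum()>15:
            k=np.polyfit(z[q],y[q],1); print(n,sg,q.sum(),'slope',k[0].round(3),'phi',np.arctan(-k[0]).round(3),'y at z.03',np.polyval(k,.03).round(4))
"
```

```text
time: 25.3
ee_pos: [0.4894, -0.1906, 0.1924]
eef_rot: [0.706, 0.038, -0.706, 0.04]
ft_force: [0.5, -4.3, 7.6]
width: 0.0129
phi -0.0442 rad 0.1813 f along ns -4.34 [ 0.5 -4.3  7.6]
time: 25.6
ee_pos: [0.4894, -0.1906, 0.1924]
eef_rot: [0.706, 0.038, -0.706, 0.04]
ft_force: [1.1, -8.2, 5.8]
width: 0.0133
phi -0.0444 rad 0.1812 f along ns -8.32 [ 1.1 -8.2  5.8]
top -1 188 slope -0.68 phi 0.597 y at z.03 0.0054
top 1 213 slope -0.688 phi 0.603 y at z.03 0.0064
side -1 205 slope -0.684 phi 0.6 y at z.03 0.0091
side 1 197 slope -0.681 phi 0.598 y at z.03 0.0092
```

The stop shows at an estimated −0.044, which is the true −0.03 (hinge about 2.5 mm off my estimate). I'll back off to true 0, an estimated −0.014.

```bash
python3 -m pendant '0 .01 0 0 0 0;0 .02 0 0 0 0;0 .028 0 0 0 0;0 .028 0 0 0 0;0 .028 0 0 0 0;0 .028 0 0 0 0'; python3 ck.py
```

```text
time: 26.2
ee_pos: [0.49, -0.1957, 0.1924]
eef_rot: [-0.706, -0.039, 0.706, -0.04]
ft_force: [-1.7, -0.8, 9.9]
width: 0.0131
phi -0.0161 rad 0.1811 f along ns -0.6 [-1.7 -0.8  9.9]
```

```bash
python3 -m pendant '0 0 0 0 0 0;0 0 0 0 0 0;0 0 0 0 0 0;0 0 0 0 0 0;0 0 0 0 0 0'; python3 ck.py
python3 - <<'E'
from bar import *
save("l")
cv2.imwrite("pics/l.png",cv2.imread("pics/l_side.png")[100:420,120:520])
p,d,K,M,t=load("l_side"); W=cloud(d,K,M,t); hsv=cv2.cvtColor(p,cv2.COLOR_BGR2HSV); H,S=hsv[...,0],hsv[...,1]
rel=W-Hs; x=rel@xs; y=rel@ns; z=W[...,2]
m=(H>3)&(H<18)&(S>150)&(x>.05)&(x<.09)&(abs(y)<.09)&(z<.2); k=np.polyfit(z[m],y[m],1); print("leg angle from up",np.pi-np.arctan(-k[0]))
a=cv2.imread("pics/a_top.png").astype(int); b=cv2.imread("pics/l_top.png").astype(int)
D=(abs(a-b).max(2)>45).astype(np.uint8); D=cv2.morphologyEx(D,cv2.MORPH_OPEN,np.ones((3,3)))
n,_,s,_=cv2.connectedComponentsWithStats(D); print(s[1:])
E
```

```text
time: 26.7
ee_pos: [0.49, -0.1956, 0.1924]
eef_rot: [-0.706, -0.039, 0.706, -0.04]
ft_force: [-1.6, -0.5, 9.0]
width: 0.0134
phi -0.0161 rad 0.1811 f along ns -0.34 [-1.6 -0.5  9. ]
leg angle from up 2.817602744401909
[[ 458  168   16   12  132]
 [ 438  184   22   44  629]
 [ 471  187    3    4   12]
 [ 469  187   42   21  487]
 [ 516  192    3    3    9]
 [ 522  195    4    9   30]
 [ 306  196    6    6   25]
 [ 515  196    4   12   41]
 [ 301  201   10   10   62]
 [ 457  200   11    6   49]
 [ 469  205    3    3    9]
 [ 521  205    4    8   27]
 [ 393  206   44   33  688]
 [ 509  208    4    8   25]
 [ 514  209    3    4   12]
 [ 303  213    7    7   36]
 [ 466  212   11   37  256]
 [ 460  215    4    5   17]
 [ 520  214    4    5   18]
 [ 503  216    3    3    9]
 [ 512  221    5   14   48]
 [ 215  224    6   14   56]
 [ 301  224    8    6   38]
 [ 517  225    6   14   52]
 [ 450  227   10   19  132]
 [ 301  233    7    5   28]
 [ 414  233    3    5   15]
 [ 430  233    8   10   69]
 [ 215  239    4    5   20]
 [ 415  240    3    4   12]
 [ 409  244   95  231 2631]
 [ 213  247    5    9   39]
 [ 423  250    3    4   12]
 [ 432  255    4    3   12]
 [ 419  257    5    3   15]
 [ 426  256    4    3   12]
 [ 212  259    4    4   16]
 [ 484  260    6    3   18]
 [ 211  264    4    4   16]
 [ 484  265    3    7   21]
 [ 633  349    6    4   21]
 [ 593  355   47   48 1564]
 [ 469  397    7    5   30]
 [ 465  403   18   14  149]
 [ 482  415    4    3   12]
 [ 335  420   31   21  265]
 [ 309  430    8   18   90]
 [ 343  433   29   26  335]
 [ 370  432    9    9   33]
 [ 468  432   13   12   99]
 [ 381  439    8    6   31]
 [ 578  440   62   40  833]
 [ 465  444    3    3    9]
 [ 313  448   13    7   74]
 [ 398  453    9   13   82]
 [ 306  456   14   22  186]
 [ 326  462   12   12   83]]
```

View pics/l.png

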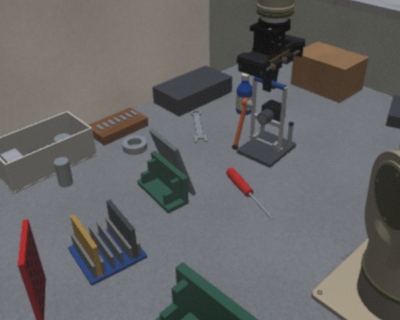

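```bash
python3 -c "
from bench import close_job
print(close_job())"
```

```text
the job is handed in; nothing more can be done
None
```

I handed the job in at about 27 s: the target is leaning, the leg is down, and the frame is held upright by the gripper.

- **Target:** I drew it from the middle rack slot and leaned it on the small green angle plate, which measured 80 × 140 mm. Measured in the top view just after release, it slants back about 17° with the dots towards the stand. Its lower back edge is about 25 mm from the face, its lower-edge centre about 30 mm. The last picture shows it still leaning.
- **Leg:** I pushed it over the top and it fell to its stop. With the frame upright it measured about 2.82 rad, against 2.79 for the stop; the difference is within measuring error.
- **Frame:** I gripped it by the blue bar and raised it until it touched the forward stop at −0.03, then backed off. By that stop it is held within about 0.005 rad of upright. My first camera estimate of the hinge was about 2.5 mm off, and the stop corrected it.
- **Forces:** The wrist reads a steady push of about 9 N, along the frame towards the hinge, and the frame held steady for the last half second I watched. The limits are 40 N and 120 N.
- **Other things on the table:** Comparing the first and last top pictures showed changes only where the arm, target and stand had moved. The one exception is a small patch at the bottle, most likely the arm covering it, which I did not check further.

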